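Nest the coin cups, shut the till drawer and bolt it

TASK

Close up the till for the evening: nest the two loose red coin cups, one after the other, fully into the red cup fixed inside the open drawer, push the drawer fully shut, and only then slide the bolt by its black knob down the slope, all the way into its keeper on the drawer front. Leave the other things on the desk where they stand, and do not bump the light bar above the bolt.

Things in the scene. Friction and masses are not known exactly. Their poses are not given: they have to be found in the camera images.
- till: fixed dark green till cabinet, 240 wide, 200 deep, 196 mm high. Origin: on the desk, middle of its front edge; x to its back, y to its left seen from the robot, z up; turned by up to 0.2 rad. Front: drawer opening up to z 112 mm; from there (x 0) a fascia slopes up and back at 35 degrees from level to x 120, z 196 mm, then a flat top.
- lamp: aluminium light bar fixed to the till, origin and axes as till. Bar 290 mm along y, over x 56 to 81, z 290 to 306 mm, on posts at y +-135 mm (12 mm wide, x 58 to 79 mm). It hangs just above the bolt knob: a gripper pointing straight down on the knob strikes it; come square to the slope, tool tilted about 35 degrees, pointing down and to the till's back.
- drawer (a joint): how far the drawer is open (m): 0 shut, at most 0.16. Opening moves it to the till's -x. Friction about 2.5 N, stays where it is left, solid stop at 0. The drawer carries the fixed cup and the keeper.
- drawer_front (a point): top edge of the drawer's green front panel, at mid width, on its outer face (looking to the till's -x), 100 mm above the desk; axes as the till's. Panel 236 wide, 12 thick, z 6 to 100 mm, flat and free to push on but for the keeper at its middle (40 wide, sticking out 48, up to z 126 mm). Shut, its face is flush with the till's front edge. The drawer's side walls reach z 58 mm.
- well (a point): centre of the rim of the red cup fixed upright in the drawer, 56 mm above the desk, 57 mm behind the drawer's outer face, at mid width; shaped as the loose cups. Nested fully, each shoulder sits on the rim below: the first cup's underside is 30 mm below this point, the second's 12 mm below. 70 mm free to either side in y, 13 mm in x; clear from above at the start.
- bolt (a joint): travel of the bolt (m): near 0 withdrawn (up the slope), 0.050 fully home in the keeper, solid stop there. It slides down the slope, towards the robot. Friction about 3 N; stays where it is left.
- bolt_knob (a point): grip point on the axis of the bolt's black knob, a 20 mm cylinder standing square to the slope; 46 mm above the slope, 20 mm below the knob's top. z along the knob out of the slope; x up the slope (home is -x); y as the till's. Keep fingertips 24 mm above the slope to clear the bolt's guides (23 mm high, 32 wide; 47 mm up and 77 mm down the slope from the withdrawn knob).
- keeper (a point): middle of the steel keeper on the drawer front, into which the bolt's 12 mm rod slides; in line with the bolt only when the drawer is shut. Axes as the till's.
- cup_a: loose red plastic coin cup, open at the top, 48 mm high, about 50 g. Origin: centre of its underside; z up. Straight collar 64 mm outside, 56 mm inside, from 30 to 48 mm up (grip there); below it a tapered body, 51 mm at the shoulder to 34 mm at the foot, fits into another cup's collar with 2.5 mm all round. Upright on the desk, left or right of the till.
- cup_b: another loose red coin cup, the same as cup_a; either may go in first.
- jar_a: honey jar with a yellow cap, 68 mm in diameter, 100 mm high; origin under its centre. Leave alone.
- jar_b: honey jar with a green cap, 68 mm in diameter, 100 mm high; origin under its centre. Leave alone.
- spray: slim white bottle, 38 mm in diameter, 130 mm high; origin under its centre. Leave alone.
- stamp: wooden hand stamp, 48 mm in diameter at the foot, 80 mm high; origin under its centre. Leave alone.
- cards: green packet of cards, 85 x 60 x 45 mm; origin under its centre. Leave alone.
- remote: black remote control, 150 x 45 x 20 mm, long side along its x; origin under its centre. Leave alone.
Mind the look-alikes: they are no part of the job. What is shaped like the cup_a but blue or purple is not meant. What is shaped like the cup_b but blue is not meant.

How it is judged (in metres and radians):
On the way, in this order (a step that is already met when the one before it is completed fails the run):
1. one loose cup is fully nested in the cup fixed in the drawer (((horizontal distance between cup_a and well below 0.01 m and z of cup_a in the frame of well between -0.036 and -0.024 m and angle between cup_a's own z axis and vertical below 0.15 rad) or (horizontal distance between cup_b and well below 0.01 m and z of cup_b in the frame of well between -0.036 and -0.024 m and angle between cup_b's own z axis and vertical below 0.15 rad))), for 0.2 s.
2. the second loose cup is fully nested in the first ((((horizontal distance between cup_a and well below 0.01 m and z of cup_a in the frame of well between -0.036 and -0.024 m and angle between cup_a's own z axis and vertical below 0.15 rad) and (horizontal distance between cup_b and well below 0.01 m and z of cup_b in the frame of well between -0.018 and -0.006 m and angle between cup_b's own z axis and vertical below 0.15 rad)) or ((horizontal distance between cup_b and well below 0.01 m and z of cup_b in the frame of well between -0.036 and -0.024 m and angle between cup_b's own z axis and vertical below 0.15 rad) and (horizontal distance between cup_a and well below 0.01 m and z of cup_a in the frame of well between -0.018 and -0.006 m and angle between cup_a's own z axis and vertical below 0.15 rad)))), for 0.2 s.
3. the drawer is fully shut with the stack in it ((((horizontal distance between cup_a and well below 0.01 m and z of cup_a in the frame of well between -0.036 and -0.024 m and angle between cup_a's own z axis and vertical below 0.15 rad) and (horizontal distance between cup_b and well below 0.01 m and z of cup_b in the frame of well between -0.018 and -0.006 m and angle between cup_b's own z axis and vertical below 0.15 rad)) or ((horizontal distance between cup_b and well below 0.01 m and z of cup_b in the frame of well between -0.036 and -0.024 m and angle between cup_b's own z axis and vertical below 0.15 rad) and (horizontal distance between cup_a and well below 0.01 m and z of cup_a in the frame of well between -0.018 and -0.006 m and angle between cup_a's own z axis and vertical below 0.15 rad))) and value of joint drawer below 0.006 m), for 0.2 s.
4. the bolt is fully home in its keeper (value of joint drawer below 0.006 m and value of joint bolt above 0.043 m), for 0.2 s.
At the end, for the whole second after the job is handed in: Both loose cups are nested upright on the fixed cup (each within 10 mm of its axis, seated within 6 mm of full depth, tilted less than 0.15 rad) and at rest, the drawer is shut (less than 6 mm open), and the bolt is slid home by at least 43 of its 50 mm (all of step 4 and (((horizontal distance between cup_a and well below 0.01 m and z of cup_a in the frame of well between -0.036 and -0.024 m and angle between cup_a's own z axis and vertical below 0.15 rad) and (horizontal distance between cup_b and well below 0.01 m and z of cup_b in the frame of well between -0.018 and -0.006 m and angle between cup_b's own z axis and vertical below 0.15 rad)) or ((horizontal distance between cup_b and well below 0.01 m and z of cup_b in the frame of well between -0.036 and -0.024 m and angle between cup_b's own z axis and vertical below 0.15 rad) and (horizontal distance between cup_a and well below 0.01 m and z of cup_a in the frame of well between -0.018 and -0.006 m and angle between cup_a's own z axis and vertical below 0.15 rad))) and linear speed of each of cup_a, cup_b below 0.02 m/s); the robot touches nothing.
It fails at once if one of the other things (jars, bottle, stamp, cards, remote) is pushed more than 25 mm or knocked over (distance of any of jar_a, jar_b, spray, stamp, cards, remote from where it was at the start of the episode above 0.025 m or angle between any of jar_a, jar_b, spray, stamp, cards, remote's own z axis and vertical above 0.5 rad).
It fails at once if the light bar is bumped (more than 4 N) (contact force between any of the arm, the fingers and lamp above 4 N).
It also fails if it takes over 72 s, if anything falls off the work surface, if the arm or the gripper's body presses on something with over 40 N, if the wrist force passes 120 N, or if a joint passes its speed limit or range.

ROBOT

A 7-joint arm with a two-finger parallel gripper is mounted at the origin on the work surface. World frame = base frame: x ahead of the robot, y to its left, z up, the work surface at z = 0. Lengths are in mm, angles in rad, forces in N, time in s.
With the tool pointing down it reaches from about 400 to 925 mm from the base axis. Payload 5.6 kg.
Tool frame: the origin (TCP) lies midway between the tips of the shut fingers; the grasp point (between the pads) lies 19 mm behind it; z points along the fingers, y is the line along which they close (so a half turn about z gives the same grasp; the last joint's range is limited). The gripper opens to 85 mm and grips with 20 to 120 N. Pads are 22 mm wide; open, the fingers measure 114 mm over their backs; the gripper's body (76 mm by 85 mm) begins 54 mm behind the grasp point. The pads swing forward as they close: fully open they stand 13 mm farther back than shut.
Start: joints at [1.138, 0.468, -0.012, 1.603, 0.006, 1.071, -0.056], TCP at [246.963, -601.263, 231.29] pointing down, gripper open.
Joint ranges: [-2.53, 2.53], [-0.31, 2.02], [-1.57, 1.55], [0.28, 2.44], [-1.29, 4.43], [0.15, 1.84], [-2.92, 2.92]. Speed limits (rad/s): [2.57, 2.57, 3.14, 3.14, 3.14, 3.14, 3.14].

INTERFACE

Orientations are given as a unit quaternion [w, x, y, z].
In Python, from cell import ctrl, snapshot, recognise, mark_of gives the robot as it stands. The module is installed in compiled form; this text tells all that it offers.
- The arm moves only by the tool apply_moves, never from a script. Its argument "deltas" is a list of rows, each a list of 3 entries, a list of its own where there are three numbers: the finger opening in mm, from 0 to 85.4, then the shift along the tool's x, y, z in mm, then the turn about the tool's z in degrees. A call has 1 to 12 rows; each row shifts and turns the commanded pose from where the row before left it, along the tool's axes as they then stand; what a row does not reach is not made up. A row lasts 1/8 s, in which the tool goes at most 62.5 mm and 10.7 degrees, less where a joint would pass 70% of its speed; a pose out of reach is approached as far as the arm can. A call is refused whole if a number of a shift passes 62.5 or a number of a turn 10.7, either way. A call with a gripper value outside its range is refused whole. The fingers move at their own pace and stop on an object; "grip_force" is the grip in N (left out, the last holds). Time passes only in rows, so rows that do not move let the fingers close. It gives the time, the measured TCP pose, the force, the opening and the grip force at its end, in the units of the state.
- ctrl.state(): the state, without advancing time (a new reading comes with each control period).
- snapshot(name): name is "scene" or "top" or "wrist"; returns a dict with "color" (480x640x3 uint8, red, green, blue), "depth" (480x640 float32, mm along the optical axis (not along the pixel's ray), 0 where there is no reading), "vertical_fov" (degrees; the focal length in pixels is half the picture's height over the tangent of half this angle, whatever the lens; pixels are square), "cx", "cy" (the principal point, pixels), "T" (4x4, takes a point from camera to world coordinates); the wrist camera has in their place "mount" (4x4, takes a point from camera to tool coordinates, whose origin is the TCP and whose axes are the flange's). Camera axes: x right, y down, z forward; pixel columns grow to the right and rows downward; lengths in mm; the calibration is good to about 2 mm. A picture is of the moment at which its call begins: read the wrist's pose just before it.
- ctrl.job_done(): hands the job in; it is judged then, once.
Trained networks look in the newest picture that a camera, given by its name, has taken for a name from the list of things; names that differ only in an ending like _2 or _b are one class to them, and where a whole thing is asked for, a point or a joint stands for the part that bears it (a point fixed in the world has none). Each returns a list of dicts, best first, with "confidence" (0 to 1); they miss things now and then, are a little off and sometimes report something else, mostly with a low value. They report only what shows in the picture. A call takes as long as a camera call. They do not tell look-alikes from the thing itself.
- recognise(camera, query): "xyz" ([x, y, z] in mm, in world coordinates, good to about 4 mm: the middle of the surface that is visible of it).
- mark_of(camera, query): "xyz" ([x, y, z] in mm, in world coordinates, good to about 4 mm: a listed point, or the origin of a listed thing).
The state is a dict: "time_s": time; "qpos": joint angles; "qd": joint speeds; "joint_efforts": joint torques, N m; "tcp_pos": TCP position; "eef_rot": TCP orientation; "contact_force": force on the tool from outside, world axes, zero at the start; "wrist_torque": the same for the moment, N m; "finger_gap": opening from 0.0 (shut) to 1.0 (fully open); "gripper_force": force on a finger pad.
Only numpy, scipy, OpenCV 4.12 (cv2) and the standard library are available. Lean on these libraries where they do the work, as an engineer would, in place of code of your own. Each camera call takes 0.05 s, during which the arm holds its last target. There are 200 camera calls.

## Working session

There is one attempt and no reset: what is moved stays moved. The work goes in short steps, Python scripts to look and compute and a tool call to move; the robot and the scene stay as the last step left them, time stands still between calls to the robot, and variables do not carry over. Pictures are saved under pics/ and viewed, at most 10 in all, crops included, and the job is handed in when it is done.

Besides the shell and the picture viewer there is one more tool, called after "Request:" as name(argument=value, ...) on one line, values as JSON. apply_moves: Moves the arm, as the interface text tells. Its arguments: {"type":"object","properties":{"deltas":{"type":"array"},"grip_force":{"type":"number"}},"required":["deltas"]}

```bash
mkdir -p pics; cat > h.py <<'E'
import numpy as np, cv2
from cell import ctrl, snapshot, recognise, mark_of
from scipy.spatial.transform import Rotation as R
def save(n,s): cv2.imwrite('pics/'+n+'.png', s['color'][:,:,::-1])
def K(s):
    f=s['color'].shape[0]/2/np.tan(np.radians(s['vertical_fov'])/2); return f,s['cx'],s['cy']
def cloud(s):
    f,cx,cy=K(s); d=s['depth']; v,u=np.indices(d.shape)
    P=np.stack([(u-cx)/f*d,(v-cy)/f*d,d],-1); T=np.array(s['T'])
    return P@T[:3,:3].T+T[:3,3]
def pix(s,p):
    f,cx,cy=K(s); q=np.linalg.inv(np.array(s['T']))@np.r_[p,1]; return np.round([f*q[0]/q[2]+cx,f*q[1]/q[2]+cy])
def pose():
    s=ctrl.state(); q=s['eef_rot']; return np.array(s['tcp_pos']),R.from_quat([q[1],q[2],q[3],q[0]])
E
python3 - <<'E'
from h import *
st=ctrl.state(); print(st['tcp_pos'],st['eef_rot'],st['time_s'],pose()[1].as_matrix().round(3))
for c in('scene','top'):
    s=snapshot(c); save(c,s); np.savez(c,**s)
    print(c,np.array(s['T']).round(2).tolist())
    for q in ['cup_a','well','drawer_front','bolt_knob','keeper','till','jar_a','spray','stamp','cards','remote']:
        print(q,[(np.round(m['xyz']).tolist(),round(m['confidence'],2),pix(s,m['xyz']).tolist()) for m in mark_of(c,q)[:6]])
E
```

```text
[ 246.7643462  -600.73636829  230.31487208] [-8.61626296e-04  9.81066932e-01  1.93666940e-01 -2.20748185e-04] 0.0 [[ 0.925  0.38  -0.001]
 [ 0.38  -0.925  0.002]
 [-0.    -0.002 -1.   ]]
scene [[1.0, -0.02, 0.03, 467.32], [-0.04, -0.79, 0.61, -711.11], [0.01, -0.61, -0.79, 1033.91], [0.0, 0.0, 0.0, 1.0]]
cup_a [([496.0, -286.0, -1.0], 0.91, [317.0, 394.0]), ([571.0, 295.0, -3.0], 0.74, [337.0, 185.0]), ([585.0, -208.0, 4.0], 0.68, [358.0, 356.0]), ([395.0, -338.0, 1.0], 0.68, [265.0, 421.0]), ([467.0, 304.0, -2.0], 0.6, [298.0, 183.0])]
well [([561.0, -16.0, 54.0], 0.83, [342.0, 267.0])]
drawer_front [([502.0, -20.0, 100.0], 0.71, [316.0, 257.0])]
bolt_knob [([674.0, -13.0, 198.0], 0.56, [401.0, 224.0]), ([559.0, -18.0, 59.0], 0.46, [341.0, 267.0])]
keeper [([480.0, -21.0, 107.0], 0.81, [305.0, 256.0]), ([660.0, -355.0, 4.0], 0.17, [404.0, 425.0])]
till [([634.0, -17.0, -4.0], 0.91, [372.0, 282.0]), ([478.0, -18.0, 107.0], 0.42, [304.0, 255.0])]
jar_a [([670.0, 357.0, -2.0], 0.91, [372.0, 167.0]), ([661.0, -354.0, 2.0], 0.56, [404.0, 425.0]), ([632.0, -17.0, -3.0], 0.36, [371.0, 281.
[... 546 characters left out ...]
66, [205.0, 233.0]), ([394.0, -336.0, -1.0], 0.6, [461.0, 302.0])]
well [([559.0, -22.0, 52.0], 0.71, [334.0, 232.0])]
drawer_front [([504.0, -22.0, 100.0], 0.79, [335.0, 251.0])]
bolt_knob [([680.0, -15.0, 202.0], 0.8, [333.0, 162.0])]
keeper [([478.0, -18.0, 106.0], 0.89, [333.0, 262.0])]
till [([635.0, -18.0, -2.0], 0.94, [331.0, 207.0])]
jar_a [([656.0, -352.0, -2.0], 0.79, [461.0, 199.0]), ([666.0, 361.0, -1.0], 0.72, [183.0, 195.0]), ([502.0, -22.0, 99.0], 0.24, [335.0, 252.0])]
spray [([319.0, -263.0, 0.0], 0.79, [433.0, 333.0])]
stamp [([348.0, 269.0, 5.0], 0.93, [213.0, 321.0])]
cards [([504.0, 452.0, 5.0], 0.84, [142.0, 257.0])]
remote [([464.0, -435.0, 1.0], 0.94, [500.0, 274.0])]
```

View pics/top.png

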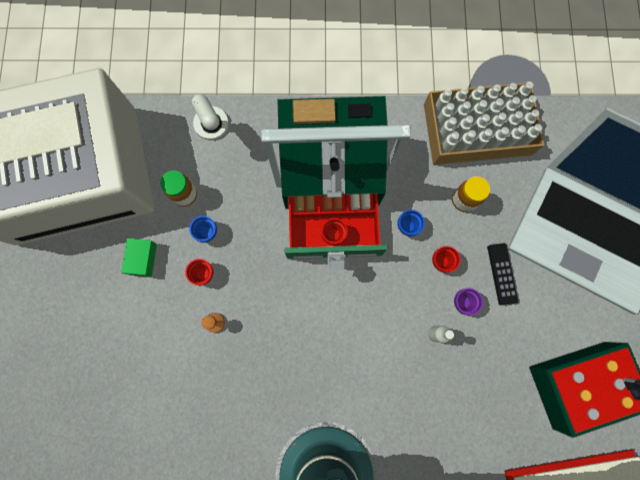

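```bash
python3 - <<'E'
from h import *
s=dict(np.load('top.npz')); P=cloud(s); hsv=cv2.cvtColor(s['color'],cv2.COLOR_RGB2HSV)
for c in [(465,304),(494,-290),(585,-210),(567,298),(394,-337),(560,-20)]:
    zl=(38,60) if c[0]!=560 else (46,66)
    m=(np.hypot(P[...,0]-c[0],P[...,1]-c[1])<45)&(P[...,2]>zl[0])&(P[...,2]<zl[1])&(s['depth']>0)
    if m.sum()>5:
        (x,y),r=cv2.minEnclosingCircle(P[m][:,:2].astype(np.float32)); print(c,m.sum(),round(x,1),round(y,1),round(r,1),P[m][:,2].max().round(1),np.median(hsv[m],0))
# lamp bar, drawer front edges -> yaw
for n,zl,xl in(('lamp',(300,315),(600,800)),('front',(95,105),(480,540)),('top',(190,200),(700,900))):
    m=(P[...,2]>zl[0])&(P[...,2]<zl[1])&(P[...,0]>xl[0])&(P[...,0]<xl[1])&(abs(P[...,1]+18)<170)&(s['depth']>0)
    r=cv2.minAreaRect(P[m][:,:2].astype(np.float32)); print(n,m.sum(),np.round(r[0]),np.round(r[1]),r[2])
t=s['color'][140:350,170:500]; cv2.imwrite('pics/crop.png',cv2.resize(t,None,fx=2.4,fy=2.4,interpolation=2)[:,:,::-1])
E
```

```text
(465, 304) 197 462.3 300.2 32.4 54.6 [  1. 215. 184.]
(494, -290) 198 493.4 -291.9 32.6 54.0 [  1. 233. 166.]
(585, -210) 187 582.8 -209.2 32.6 53.5 [109. 216. 160.]
(567, 298) 200 567.6 295.9 32.7 53.4 [109.  202.5 173. ]
(394, -337) 212 393.3 -338.0 32.9 54.5 [139. 165. 134.]
(560, -20) 168 560.0 -22.0 31.9 63.7 [  2. 236. 169.]
lamp 1935 [701. -17.] [ 26. 289.] 1.986846923828125
front 584 [498. -25.] [ 35. 234.] 1.8670058250427246
top 1905 [770. -17.] [259. 137.] 89.90449523925781
```

View pics/crop.png

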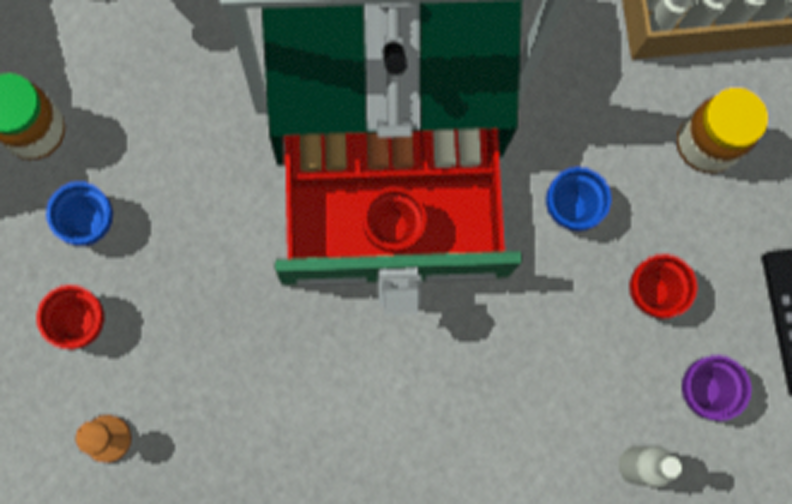

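The top view shows two red loose cups, at pixels (199,272) and (446,260). The look-alikes are blue cups at (203,229) and (411,223), and a purple one at (468,301). The fixed red well is at (334,232), and the small red items lower right are a separate box. I choose the two red ones; the crop and the hue values (about 1) confirm them. I'll start with the right-hand cup at (493,-292).

Request:
apply_moves(deltas=[[85,[0,0,0],10.2],[85,[0,0,0],10.1],[85,[32,-37.5,0],0],[85,[32,-37.5,0],0],[85,[32,-37.5,0],0],[85,[32,-37.5,0],0],[85,[32,-37.5,0],0],[85,[32,-37.5,0],0],[85,[32,-37.5,0],0],[85,[32,-37.5,0],0],[85,[0,0,0],0],[85,[0,0,0],0]], grip_force=30)

```text
time_s: 2.7
tcp_pos: [491.8, -293.0, 231.3]
eef_rot: [0.0, 1.0, 0.018, -0.0]
contact_force: [-0.2, 0.1, 0.1]
finger_gap: 0.995
gripper_force: 0.0
```

```bash
cat >> h.py <<'E'
def wcloud(s,p,Rt):
    s=dict(s); T=np.eye(4); T[:3,:3]=Rt.as_matrix(); T[:3,3]=p; s['T']=T@np.array(s['mount']); return s
def to(t):
    p,Rt=pose(); d=Rt.inv().apply(np.array(t)-p); x=Rt.as_matrix()
    print('tcp',p.round(1),'yaw',np.degrees(np.arctan2(x[1,0],x[0,0])).round(2),'tool delta',d.round(1))
def ring(s,c,zl,r=45):
    P=cloud(s); hsv=cv2.cvtColor(s['color'],cv2.COLOR_RGB2HSV)
    m=(np.hypot(P[...,0]-c[0],P[...,1]-c[1])<r)&(P[...,2]>zl[0])&(P[...,2]<zl[1])&(s['depth']>0)&((hsv[...,0]<8)|(hsv[...,0]>172))&(hsv[...,1]>140)
    q=P[m]; (x,y),rr=cv2.minEnclosingCircle(q[:,:2].astype(np.float32)); print('ring',m.sum(),round(x,1),round(y,1),round(rr,1),'z',np.percentile(q[:,2],[5,50,95]).round(1)); return x,y
E
python3 - <<'E'
from h import *
p,Rt=pose(); s=wcloud(snapshot('wrist'),p,Rt); save('w1',s)
c=ring(s,(493,-292),(40,56)); to([493.4,-291.9,25]); to([*c,25])
E
```

```text
ring 1278 495.2 -289.3 32.0 z [42.2 47.9 49.2]
tcp [ 491.3 -293.7  231.2] yaw 1.93 tool delta [  2.2  -1.9 206.2]
tcp [ 491.3 -293.7  231.2] yaw 1.93 tool delta [  4.1  -4.4 206.2]
```

Request:
apply_moves(deltas=[[85,[4,-4,40],0],[85,[0,0,50],0],[85,[0,0,50],0],[85,[0,0,40],0],[85,[0,0,26],0],[85,[0,0,0],0],[50,[0,0,0],0],[50,[0,0,0],0],[50,[0,0,0],0],[50,[0,0,0],0],[50,[0,0,0],0],[50,[0,0,0],0]], grip_force=30)

```text
time_s: 4.25
tcp_pos: [497.0, -289.3, 27.1]
eef_rot: [0.001, 1.0, 0.018, 0.001]
contact_force: [-0.4, -0.9, 7.8]
finger_gap: 0.731
gripper_force: 33.4
```

Request:
apply_moves(deltas=[[50,[0,0,-30],0],[50,[0,0,-50],0],[50,[0,0,-50],0],[50,[0,0,-50],0],[50,[10,-44,0],0],[50,[10,-44,0],0],[50,[10,-44,0],0],[50,[10,-44,0],0],[50,[10,-44,0],0],[50,[10,-45,0],0],[50,[0,0,0],0],[50,[0,0,0],0]])

```text
time_s: 5.75
tcp_pos: [546.4, -21.9, 205.5]
eef_rot: [0.0, 1.0, 0.018, 0.0]
contact_force: [0.2, -0.4, -0.3]
finger_gap: 0.735
gripper_force: 33.3
```

```bash
python3 - <<'E'
from h import *
p,Rt=pose(); s=wcloud(snapshot('wrist'),p,Rt); save('w2',s)
try: c=ring(s,(560,-21),(48,62),40)
except Exception as e: print(e)
# held cup
P=cloud(s); print(mark_of('wrist','well')[:2]); print(mark_of('wrist','cup_a')[:2]); to([560,-21,51])
E
```

```text
ring 1494 561.6 -19.6 32.0 z [49.9 55.9 57.1]
[{'xyz': [560.5, -19.4, 57.8], 'confidence': 0.83}]
[{'xyz': [589.4, -206.0, -0.4], 'confidence': 0.84}, {'xyz': [543.3, -22.0, 181.7], 'confidence': 0.78}]
tcp [546.4 -22.9 205.3] yaw 1.89 tool delta [ 13.6  -1.5 154.3]
```

View pics/w2.png

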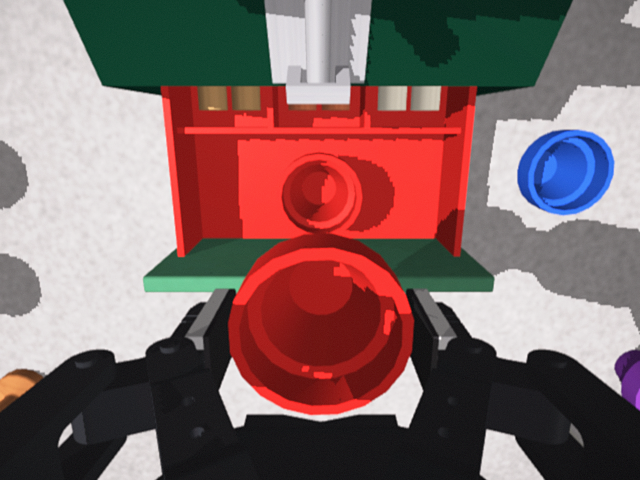

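The wrist view shows the held cup between the fingers (about 320,330) and the fixed well clear at (321,192). I'll measure the held cup's rim as well.

```bash
python3 - <<'E'
from h import *
p,Rt=pose(); s=wcloud(snapshot('wrist'),p,Rt)
w=ring(s,(561,-20),(48,62),40); h=ring(s,(546,-22),(212,240),45)
print(Rt.inv().apply([w[0]-h[0],w[1]-h[1],0]).round(1)); 
E
```

```text
ring 1485 561.5 -19.5 32.0 z [50.4 55.9 57.2]
ring 12006 545.0 -22.6 32.8 z [213.6 225.3 227. ]
[16.6 -2.6 -0. ]
```

Request:
apply_moves(deltas=[[50,[16.5,-2.5,20],0],[50,[0,0,45],0],[50,[0,0,40],0],[50,[0,0,17],0],[50,[0,0,12],0],[50,[0,0,8],0],[50,[0,0,6],0],[50,[0,0,3],0],[50,[0,0,0],0]])

```text
time_s: 7.08
tcp_pos: [563.2, -18.2, 54.5]
eef_rot: [0.0, 1.0, 0.018, 0.0]
contact_force: [-0.5, -0.1, -0.2]
finger_gap: 0.734
gripper_force: 33.3
```

Request:
apply_moves(deltas=[[50,[0,0,1.5],0],[85,[0,0,0],0],[85,[0,0,0],0],[85,[0,0,0],0],[85,[0,0,0],0],[85,[0,0,-20],0],[85,[0,0,-50],0],[85,[0,0,-60],0],[85,[0,0,-50],0],[85,[-20,0,0],0],[85,[0,0,0],0]])

```text
time_s: 8.45
tcp_pos: [542.3, -19.1, 233.4]
eef_rot: [0.0, 1.0, 0.018, 0.0]
contact_force: [0.3, -0.8, 0.4]
finger_gap: 0.996
gripper_force: 0.0
```

```bash
python3 - <<'E'
from h import *
p,Rt=pose(); s=wcloud(snapshot('wrist'),p,Rt)
ring(s,(561,-20),(60,85),45); to([464,302,230])
E
```

```text
ring 1710 561.9 -17.9 32.0 z [63.  73.7 75.1]
tcp [542.8 -19.1 232.8] yaw 2.02 tool delta [ -67.4 -323.6    2.7]
```

First cup's rim is at z≈74, so it is fully seated.

Request:
apply_moves(deltas=[[85,[-8.4,-40.4,0],0],[85,[-8.4,-40.4,0],0],[85,[-8.4,-40.4,0],0],[85,[-8.4,-40.4,0],0],[85,[-8.4,-40.4,0],0],[85,[-8.4,-40.4,0],0],[85,[-8.4,-40.4,0],0],[85,[-8.4,-40.4,0],0],[85,[0,0,0],0],[85,[0,0,0],0]])

```text
time_s: 9.75
tcp_pos: [464.7, 301.1, 231.8]
eef_rot: [0.001, 1.0, 0.018, -0.001]
contact_force: [1.1, 0.1, 0.7]
finger_gap: 0.999
gripper_force: 0.0
```

```bash
python3 - <<'E'
from h import *
p,Rt=pose(); s=wcloud(snapshot('wrist'),p,Rt)
c=ring(s,(464,302),(40,56)); to([*c,27])
E
```

```text
ring 1297 463.9 303.4 32.0 z [42.1 47.9 49.1]
tcp [465.  300.6 232. ] yaw 1.94 tool delta [ -0.8  -3.1 205. ]
```

Request:
apply_moves(deltas=[[85,[-1,-3,40],0],[85,[0,0,50],0],[85,[0,0,50],0],[85,[0,0,40],0],[85,[0,0,25],0],[85,[0,0,0],0],[50,[0,0,0],0],[50,[0,0,0],0],[50,[0,0,0],0],[50,[0,0,0],0],[50,[0,0,0],0],[50,[0,0,0],0]])

```text
time_s: 11.3
tcp_pos: [464.6, 305.0, 29.4]
eef_rot: [-0.0, 1.0, 0.018, 0.001]
contact_force: [0.3, -2.0, 7.0]
finger_gap: 0.724
gripper_force: 33.5
```

Request:
apply_moves(deltas=[[50,[0,0,-30],0],[50,[0,0,-50],0],[50,[0,0,-50],0],[50,[0,0,-50],0],[50,[8.6,40.4,0],0],[50,[8.6,40.4,0],0],[50,[8.6,40.4,0],0],[50,[8.6,40.4,0],0],[50,[8.6,40.4,0],0],[50,[8.6,40.4,0],0],[50,[8.6,40.4,0],0],[50,[8.6,40.4,0],0]])

```text
time_s: 12.8
tcp_pos: [543.6, -17.1, 208.2]
eef_rot: [-0.0, 1.0, 0.018, 0.0]
contact_force: [-0.2, -0.0, 0.3]
finger_gap: 0.723
gripper_force: 33.3
```

Request:
apply_moves(deltas=[[50,[0,0,0],0],[50,[0,0,0],0]])

```text
time_s: 13.05
tcp_pos: [543.2, -15.1, 207.9]
eef_rot: [-0.0, 1.0, 0.018, -0.0]
contact_force: [-0.2, 1.6, 0.1]
finger_gap: 0.722
gripper_force: 33.3
```

```bash
python3 - <<'E'
from h import *
p,Rt=pose(); s=wcloud(snapshot('wrist'),p,Rt); to([561,-19,60])
w=ring(s,(561,-19),(60,85),42); h=ring(s,(p[0],p[1]),(p[2]+5,p[2]+35),45)
print(Rt.inv().apply([w[0]-h[0],w[1]-h[1],0]).round(1)); 
E
```

```text
tcp [543.2 -14.5 207.9] yaw 2.13 tool delta [ 17.6   5.3 147.9]
ring 1757 561.9 -17.9 32.0 z [62.2 73.7 75.1]
ring 11221 542.1 -14.8 32.5 z [214.4 225.7 227.3]
[19.6  3.8 -0. ]
```

Request:
apply_moves(deltas=[[50,[19.5,3.5,10],0],[50,[0,0,40],0],[50,[0,0,40],0],[50,[0,0,14],0],[50,[0,0,12],0],[50,[0,0,8],0],[50,[0,0,6],0],[50,[0,0,3.5],0],[50,[0,0,0.5],0],[50,[0,0,0],0]])

```text
time_s: 14.35
tcp_pos: [563.3, -18.7, 74.1]
eef_rot: [0.0, 1.0, 0.018, 0.0]
contact_force: [0.1, 0.9, -1.0]
finger_gap: 0.726
gripper_force: 33.3
```

Request:
apply_moves(deltas=[[85,[0,0,0],0],[85,[0,0,0],0],[85,[0,0,0],0],[85,[0,0,0],0],[85,[0,0,-20],0],[85,[0,0,-50],0],[85,[0,0,-50],0],[85,[0,0,-40],0],[85,[-20,0,0],0],[85,[-30,0,0],0],[85,[0,0,0],0],[85,[0,0,0],0]])

```text
time_s: 15.85
tcp_pos: [513.8, -20.5, 234.1]
eef_rot: [0.0, 1.0, 0.018, 0.001]
contact_force: [0.0, -0.2, -0.0]
finger_gap: 0.994
gripper_force: 0.0
```

```bash
python3 - <<'E'
from h import *
p,Rt=pose(); s=snapshot('wrist'); print(np.array(s['mount']).round(2).tolist(),s['vertical_fov'])
w=wcloud(s,p,Rt); save('w3',w); to([561,-19,100]); ring(w,(561,-19),(75,105),45); P=cloud(w)
s['T']=np.array(s['mount']); Q=cloud(s); d=s['depth']
m=(d>0)&(Q[...,2]<5)&(Q[...,2]>-200)&(Q[...,0]<40)
q=Q[m]
for z in range(-130,5,10):
    a=q[(q[:,2]>=z)&(q[:,2]<z+10)]
    if len(a): print(z,len(a),'x',a[:,0].min().round(),a[:,0].max().round(),'y',a[:,1].min().round(1),a[:,1].max().round(1),'|y|min',abs(a[:,1]).min().round(1))
print(ctrl.state()['qpos'])
print('knob',mark_of('wrist','bolt_knob')[:2],mark_of('wrist','drawer_front')[:1],mark_of('wrist','keeper')[:1])
E
```

```text
[[-0.0, -0.96, -0.27, 68.83], [1.0, -0.0, -0.0, -0.17], [0.0, -0.27, 0.96, -142.78], [0.0, 0.0, 0.0, 1.0]] 61.94484772020998
tcp [513.9 -20.4 233.9] yaw 2.03 tool delta [ 47.    0.2 134. ]
ring 3269 562.5 -18.4 31.9 z [75.2 89.1 93. ]
-100 6556 x 12.0 22.0 y -31.5 30.8 |y|min 0.1
-90 16447 x 1.0 19.0 y -61.1 60.4 |y|min 0.0
-80 12330 x -10.0 19.0 y -72.3 71.5 |y|min 0.1
-70 17593 x -13.0 17.0 y -74.4 73.7 |y|min 32.7
-60 3165 x 2.0 15.0 y -72.3 72.8 |y|min 40.4
-50 2513 x -10.0 13.0 y -56.4 56.2 |y|min 41.5
-40 2733 x -11.0 12.0 y -57.0 56.2 |y|min 41.5
-30 2171 x -11.0 12.0 y -56.6 56.6 |y|min 41.6
-20 838 x -11.0 12.0 y -54.7 53.3 |y|min 41.6
[ 0.19066029  0.25297949 -0.25134326  1.91627492  0.07494747  0.98042223
 -1.6300974 ]
knob [] [{'xyz': [502.8, -20.5, 99.5], 'confidence': 0.83}] [{'xyz': [469.2, -24.0, 110.2], 'confidence': 0.96}]
```

View pics/w3.png

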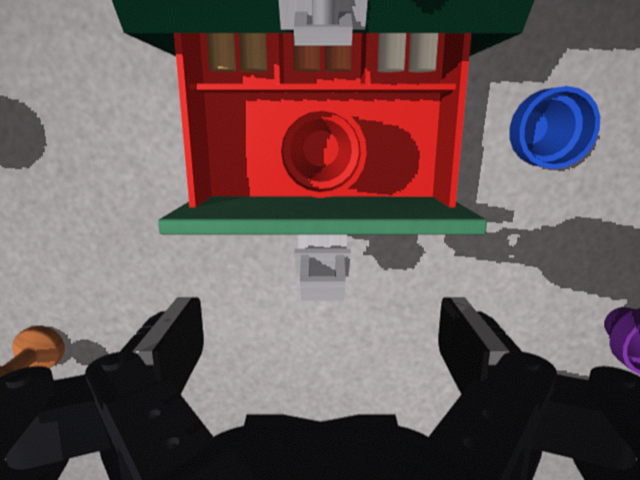

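The two cups are stacked in the well: the rim top is at z≈92 and the cup sits centred at pixel (322,150). I can't tilt the tool with these moves. So I'll turn it 90°, push the drawer shut beside the keeper, then work the knob from its front with one open finger, keeping the gripper body in front of the lamp.

Request:
apply_moves(deltas=[[0,[-25,-30,0],0],[0,[-25,-29.5,0],0],[0,[0,0,0],-10],[0,[0,0,0],-10],[0,[0,0,0],-10],[0,[0,0,0],-10],[0,[0,0,0],-10],[0,[0,0,0],-10],[0,[0,0,0],-10],[0,[0,0,0],-10],[0,[0,0,0],-10],[0,[0,0,0],0]])

```text
time_s: 17.55
tcp_pos: [461.4, 37.3, 233.6]
eef_rot: [-0.0, 0.695, 0.719, 0.0]
contact_force: [-0.3, -0.4, 0.3]
finger_gap: 0.0
gripper_force: 0.0
```

```bash
python3 - <<'E'
from h import *
to([462,37,80]); print(ctrl.state()['qpos'][6])
for c in('top','scene'):
    s=snapshot(c); print(c,mark_of(c,'bolt_knob')[:2],mark_of(c,'drawer_front')[:1])
    f,cx,cy=K(s); T=np.array(s['T']); P=cloud(s); hsv=s['color'].max(-1)
    m=(abs(P[...,0]-672)<30)&(abs(P[...,1]+15)<16)&(P[...,2]>185)&(P[...,2]<232)&(s['depth']>0)
    q=P[m]; print(m.sum(),q.min(0).round(1) if len(q) else '',q.max(0).round(1) if len(q) else '',q.mean(0).round(1) if len(q) else '')
E
```

```text
tcp [461.4  37.3 233.6] yaw 91.92 tool delta [ -0.3   0.7 153.6]
-0.21787812328130668
top [{'xyz': [676.1, -17.6, 197.7], 'confidence': 0.71}] [{'xyz': [502.4, -21.0, 100.3], 'confidence': 0.82}]
111 [656.8 -27.4 185.4] [700.7  -8.3 223.8] [672.5 -17.2 209.9]
scene [{'xyz': [674.1, -14.9, 199.4], 'confidence': 0.7}] [{'xyz': [500.2, -22.3, 101.8], 'confidence': 0.86}]
170 [657.9 -29.8 185.7] [695.5 -10.2 218.4] [674.  -22.5 203.4]
```

Request:
apply_moves(deltas=[[0,[0,0,50],0],[0,[0,0,50],0],[0,[0,0,40],0],[0,[0,0,14],0],[0,[0,10,0],0],[0,[0,10,0],0],[0,[0,8,0],0],[0,[0,10,0],0],[0,[0,12,0],0],[0,[0,12,0],0],[0,[0,12,0],0],[0,[0,12,0],0]])

```text
time_s: 19.35
tcp_pos: [547.8, 40.2, 79.7]
eef_rot: [-0.0, 0.695, 0.719, -0.0]
contact_force: [-3.4, -0.5, 3.1]
finger_gap: -0.001
gripper_force: 1.6
```

Request:
apply_moves(deltas=[[0,[0,12,0],0],[0,[0,12,0],0],[0,[0,12,0],0],[0,[0,12,0],0],[0,[0,10,0],0],[0,[0,5,0],0],[0,[0,0,0],0]])

```text
time_s: 20.23
tcp_pos: [610.8, 42.7, 79.7]
eef_rot: [0.0, 0.694, 0.72, 0.001]
contact_force: [0.7, -0.0, -0.2]
finger_gap: -0.001
gripper_force: 0.0
```

Request:
apply_moves(deltas=[[0,[0,3,0],0],[0,[0,3,0],0],[0,[0,2,0],0],[0,[0,2,0],0],[0,[0,1,0],0],[0,[0,0,0],0]])

```text
time_s: 20.98
tcp_pos: [618.2, 43.0, 79.6]
eef_rot: [-0.002, 0.694, 0.72, -0.002]
contact_force: [-10.8, -0.3, 6.5]
finger_gap: -0.002
gripper_force: 5.3
```

Request:
apply_moves(deltas=[[0,[0,2,0],0],[0,[0,2,0],0],[0,[0,0,0],0],[0,[0,0,0],0],[0,[0,0,0],0]])

```text
time_s: 21.6
tcp_pos: [618.3, 42.9, 79.5]
eef_rot: [-0.004, 0.694, 0.72, -0.006]
contact_force: [-21.7, -1.4, 17.0]
finger_gap: -0.0
gripper_force: 11.5
```

Request:
apply_moves(deltas=[[0,[0,-20,0],0],[0,[0,-35,0],0],[0,[0,-35,0],0],[85,[0,0,-45],0],[85,[0,0,-45],0],[85,[0,0,-45],0],[85,[0,0,-45],0],[85,[-27,16,0],0],[85,[-27,16,0],0],[85,[-26,15,0],0],[85,[0,0,0],0],[85,[0,0,0],0]])

```text
time_s: 23.1
tcp_pos: [584.9, -37.7, 259.8]
eef_rot: [0.0, 0.694, 0.72, 0.0]
contact_force: [0.9, 0.4, -0.2]
finger_gap: 0.995
gripper_force: 0.0
```

```bash
python3 - <<'E'
from h import *
p,Rt=pose(); to([610,-18,240]); s=wcloud(snapshot('wrist'),p,Rt); save('w4',s); np.savez('w4',**s)
for q in('bolt_knob','keeper','drawer_front','lamp'): print(q,[(np.round(m['xyz'],1).tolist(),round(m['confidence'],2),pix(s,m['xyz']).tolist()) for m in mark_of('wrist',q)[:2]])
E
```

```text
tcp [584.9 -37.7 259.8] yaw 92.07 tool delta [18.8 25.8 19.9]
bolt_knob [([677.4, -14.2, 196.2], 0.86, [496.0, 217.0])]
keeper [([602.8, -20.6, 108.7], 0.87, [345.0, 195.0])]
drawer_front [([630.9, -17.3, 98.3], 0.64, [381.0, 190.0])]
lamp []
```

View pics/w4.png

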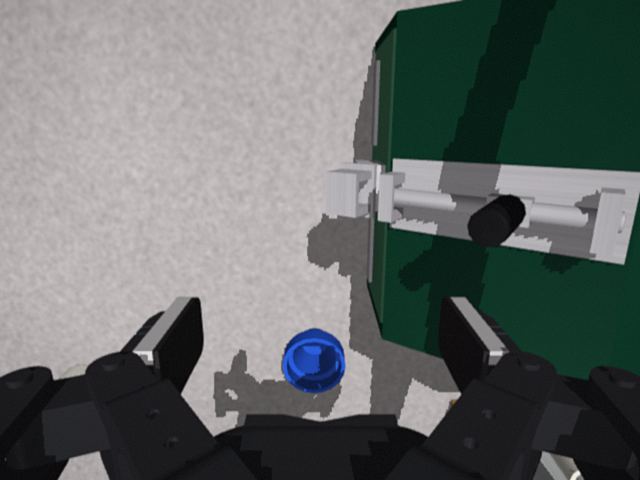

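The picture shows the drawer shut, with the keeper at (347,190) meeting the till. The black knob stands at (497,220), and the right finger at (455,330) is on its side. Next I'll measure the knob's top.

```bash
python3 - <<'E'
from h import *
s=dict(np.load('w4.npz')); P=cloud(s); d=s['depth']
m=np.zeros(d.shape,bool); m[190:250,463:530]=1
m&=(s['color'].max(-1)<50)&(d>0)&(P[...,2]>185)
c,sn=np.cos(.035),np.sin(.035); q=P[m]-[634,-17,0]
t=np.c_[q[:,0]*c+q[:,1]*sn,-q[:,0]*sn+q[:,1]*c,q[:,2]]
a=np.radians(35); along=t[:,0]*np.cos(a)+(t[:,2]-112)*np.sin(a); h=-t[:,0]*np.sin(a)+(t[:,2]-112)*np.cos(a)
print(len(t),'h',np.percentile(h,[1,5,50,95,99]).round(1))
k=h>np.percentile(h,97)-4
print('disc',k.sum(),t[k].min(0).round(1),t[k].max(0).round(1),t[k].mean(0).round(1),'along',along[k].min().round(1),along[k].max().round(1),'h',np.median(h[k]).round(1))
# lamp and linkage
l=(P[...,2]>275)&(P[...,2]<330)&(P[...,0]>670)&(d>0); print('lamp px',l.sum())
E
```

```text
1941 h [26.7 32.8 65.2 66.8 67.4]
disc 1292 [ 24.   -9.1 208.1] [ 41.2  10.  220.6] [ 32.2   0.7 214.7] along 75.2 94.6 h 65.7
lamp px 1
```

Request:
apply_moves(deltas=[[85,[19.5,10,0],0],[85,[0,0,40],0],[85,[0,0,14],0],[85,[0,10,0],0],[85,[0,6.5,0],0],[85,[0,0,2],0],[85,[0,0,0],0],[85,[0,0,0],0]])

```text
time_s: 24.35
tcp_pos: [610.6, -18.1, 204.0]
eef_rot: [0.0, 0.695, 0.719, 0.0]
contact_force: [-0.2, -0.4, -0.5]
finger_gap: 0.999
gripper_force: 0.0
```

Request:
apply_moves(deltas=[[85,[0,0,2],0],[85,[0,0,2],0],[85,[0,0,1],0],[85,[0,0,1],0],[85,[0,0,0],0],[85,[0,0,0],0]])

```text
time_s: 25.1
tcp_pos: [610.7, -18.0, 197.8]
eef_rot: [0.0, 0.694, 0.72, 0.0]
contact_force: [-0.1, 0.4, 0.2]
finger_gap: 0.991
gripper_force: 0.0
```

Request:
apply_moves(deltas=[[85,[0,0,1],0],[85,[0,0,1],0],[85,[0,0,1],0],[85,[0,0,0],0]])

```text
time_s: 25.6
tcp_pos: [610.8, -18.0, 196.8]
eef_rot: [0.001, 0.694, 0.72, 0.0]
contact_force: [-5.2, -0.7, 10.4]
finger_gap: 0.998
gripper_force: 6.3
```

```bash
python3 - <<'E'
from h import *
p,Rt=pose(); st=ctrl.state(); print(p,st['contact_force'])
w=snapshot('wrist'); save('w5',w); w['T']=np.array(w['mount']); Q=cloud(w); d=w['depth']
m=(d>0)&(Q[...,2]<-5)&(Q[...,2]>-40)&(abs(Q[...,0])<15)&(abs(Q[...,1])>38)&(abs(Q[...,1])<62)
q=Q[m]
for z in range(-40,-5,3):
    a=q[(q[:,2]>=z)&(q[:,2]<z+3)]
    if len(a): print(z,len(a),'+y',a[a[:,1]>0][:,1].min().round(1) if (a[:,1]>0).any() else '',a[:,1].max().round(1),'-y',a[:,1].min().round(1))
E
```

```text
[610.8269319  -17.99936725 196.76662312] [-5.23880919 -0.70925393 10.3990964 ]
-40 898 +y 42.2 56.4 -y -56.5
-37 806 +y 42.2 56.6 -y -55.8
-34 780 +y 42.3 56.6 -y -55.8
-31 736 +y 42.3 56.7 -y -56.1
-28 683 +y 42.4 56.7 -y -56.5
-25 641 +y 42.3 61.9 -y -55.5
-22 742 +y 42.3 62.0 -y -54.8
-19 638 +y 42.3 61.8 -y -48.4
-16 382 +y 42.4 61.8 -y -42.7
-13 114 +y 42.9 62.0 -y -42.5
-10 75 +y 53.0 62.0 -y 53.0
-7 35 +y 52.9 62.0 -y 52.9
```

View pics/w5.png

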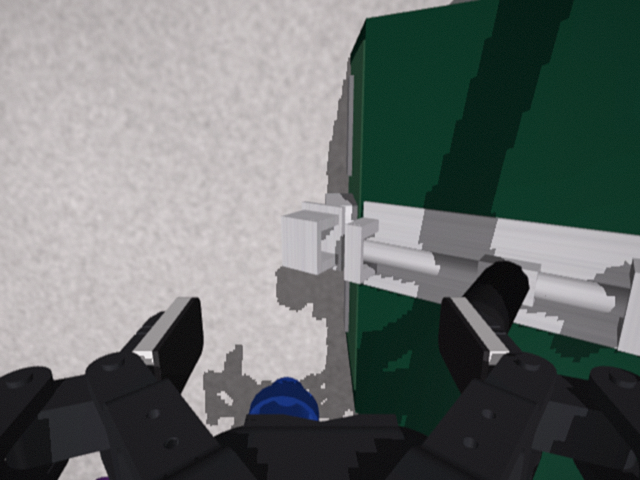

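Request:
apply_moves(deltas=[[85,[0,0.5,1.5],0],[85,[0,-2.5,1.7],0],[85,[0,-2.5,1.7],0],[85,[0,-2.5,1.7],0],[85,[0,-2.5,1.7],0],[85,[0,0,0],0]])

```text
time_s: 26.4
tcp_pos: [600.7, -18.4, 189.3]
eef_rot: [0.001, 0.694, 0.72, -0.0]
contact_force: [-10.4, -0.4, 17.9]
finger_gap: 0.995
gripper_force: 10.4
```

```bash
cat > k.py <<'E'
from h import *
def knob(show=True):
    p,Rt=pose(); s=wcloud(snapshot('wrist'),p,Rt); P=cloud(s); d=s['depth']
    c,sn=np.cos(.035),np.sin(.035); q=P-[634,-17,0]
    t=np.stack([q[...,0]*c+q[...,1]*sn,-q[...,0]*sn+q[...,1]*c,q[...,2]],-1)
    a=np.radians(35); al=t[...,0]*np.cos(a)+(t[...,2]-112)*np.sin(a); h=-t[...,0]*np.sin(a)+(t[...,2]-112)*np.cos(a)
    m=(d>0)&(abs(t[...,1])<14)&(h>28)&(h<58)&(al>10)&(al<125)&(s['color'].max(-1)<60)
    T=p-np.array([634,-17,0]); print('tcp till',(T[0]*c+T[1]*sn).round(1),(-T[0]*sn+T[1]*c).round(1),p[2].round(1),'F',ctrl.state()['contact_force'])
    A=al[m]; print('knob along',m.sum(),np.percentile(A,[2,50,98]).round(1)); return s
if __name__=='__main__': knob()
E
python3 k.py
```

```text
tcp till -33.3 -0.2 189.3 F [-10.16290851  -0.71577488  18.03126428]
knob along 1555 [64.2 75.2 81.2]
```

The knob moves with the finger. I'll continue down the slope.

Request:
apply_moves(deltas=[[85,[0,-2.5,1.75],0],[85,[0,-2.5,1.75],0],[85,[0,-2.5,1.75],0],[85,[0,-2.5,1.75],0],[85,[0,-2.5,1.75],0],[85,[0,-2.5,1.75],0],[85,[0,0,0],0]])

```text
time_s: 27.32
tcp_pos: [585.5, -18.9, 178.6]
eef_rot: [0.0, 0.694, 0.72, -0.001]
contact_force: [-12.0, -0.8, 17.9]
finger_gap: 0.995
gripper_force: 10.9
```

```bash
python3 k.py
```

```text
tcp till -48.5 -0.2 178.6 F [-11.86651426  -0.11967222  19.27775033]
knob along 1560 [45.6 56.7 62.7]
```

Request:
apply_moves(deltas=[[85,[0,-2.5,1.75],0],[85,[0,-2.5,1.75],0],[85,[0,-2.5,1.75],0],[85,[0,-2.5,1.75],0],[85,[0,-2.5,1.75],0],[85,[0,-2.5,1.75],0],[85,[0,-2.5,1.75],0],[85,[0,0,0],0]])

```text
time_s: 28.38
tcp_pos: [571.0, -19.4, 168.0]
eef_rot: [0.003, 0.694, 0.719, 0.002]
contact_force: [-7.8, -0.4, 22.3]
finger_gap: 0.996
gripper_force: 11.5
```

```bash
python3 k.py
```

```text
tcp till -63.0 -0.2 168.0 F [-8.03825256 -0.61530068 22.78922228]
knob along 1552 [27.9 39.  45.1]
```

Request:
apply_moves(deltas=[[85,[0,-2,1.4],0],[85,[0,0,0],0],[85,[0,-3,-4],0],[85,[0,-8,-12],0],[85,[0,-15,-40],0],[85,[0,-15,-40],0],[85,[0,0,0],0],[85,[0,0,0],0]])

```text
time_s: 29.42
tcp_pos: [525.1, -21.2, 257.9]
eef_rot: [-0.0, 0.695, 0.719, -0.0]
contact_force: [-0.0, -0.4, -0.6]
finger_gap: 0.991
gripper_force: 0.0
```

```bash
python3 - <<'E'
from k import *
s=knob(); t=snapshot('top'); print(mark_of('top','bolt_knob')[:1],mark_of('wrist','bolt_knob')[:1],mark_of('top','drawer_front')[:1])
cv2.imwrite('pics/fin.png',np.hstack([s['color'],cv2.resize(t['color'][90:290,250:420],(408,480))])[::1,:,::-1][:, 250:])
E
```

```text
tcp till -109.0 -0.4 257.9 F [ 0.10615303 -0.78589087 -0.64097039]
knob along 446 [30.5 40.8 45.2]
[] [{'xyz': [636.6, -13.9, 169.5], 'confidence': 0.9}] []
```

View pics/fin.png

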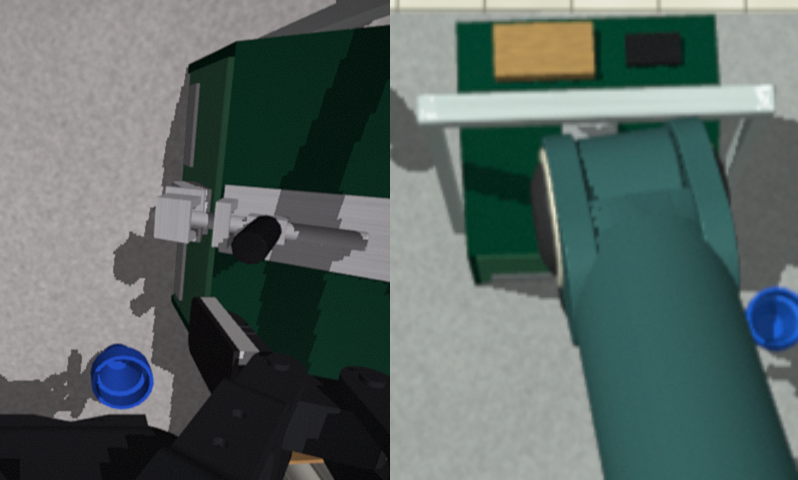

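The rod now crosses into the keeper at about (200,215). The knob has travelled about 49 mm, and the arm is clear of everything.

```bash
python3 -c "
from cell import ctrl
print(ctrl.job_done())"
```

```text
the job is handed in; nothing more can be done
None
```

I handed the job in at about 29.5 s of the 72 s allowed: both red cups are nested in the drawer cup, the drawer is shut, and the bolt is about 49 mm of its 50 mm into the keeper. The tool could not be tilted, so I slid the bolt by pressing one fingertip on the knob's top. I saw no sign of touching the light bar, and the hand-in returned no verdict.

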